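# Change over the two-bay blow-off booth

### The arm

A 6-joint arm with a two-finger parallel gripper is mounted at the origin on the work surface. World frame = base frame: x ahead of the robot, y to its left, z up, the work surface at z = 0. Lengths are in m, angles in degrees, forces in N, time in s.
With the tool pointing down it reaches from about 0.3 to 0.75 m from the base axis. Payload 8.5 kg.
Tool frame: the origin (TCP) lies at the very end of the fingers, on their centre line; the grasp point (between the pads) lies 19 mm behind it; z points along the fingers, y is the line along which they close (so a half turn about z gives the same grasp; the last joint's range is limited). The gripper opens to 85 mm and grips with 20 to 120 N. Pads are 22 mm wide; open, the fingers measure 114 mm over their backs; the gripper's body (76 mm by 85 mm) begins 54 mm behind the grasp point. The pads swing forward as they close: fully open they stand 13 mm farther back than shut.
Start: joints at [-87.966, 21.807, 74.336, -0, 83.858, -12.336], TCP at [0.136, -0.533, 0.231] pointing down, gripper open.
Joint ranges: [-178.18, 178.18], [-50.72, 133.34], [12.68, 142.11], [-81.47, 261.47], [9.98, 163.14], [-165.26, 165.26]. Speed limits (degrees/s): [136.94, 136.94, 180, 180, 180, 180].

### API

Orientations are given as a 3x3 rotation matrix whose columns are the frame's x, y, z axes.
In Python, from rig import * gives the robot as it stands. The module is installed in compiled form; this text tells all that it offers.
- The arm moves only by the shell command python3 -m pendant 'ROWS' [OPENING] [FORCE]. ROWS is JSON, a list of rows, each a list of 2 entries, a list of its own where there are three numbers: the shift along the tool's x, y, z as a fraction of full scale, then the turn, a rotation vector about the tool's x, y, z as a fraction of full scale. A call has 1 to 8 rows; each row shifts and turns the commanded pose from where the row before left it, along the tool's axes as they then stand; what a row does not reach is not made up. Full scale, the value 1, is 40 mm for a shift and 5 degrees for a turn. A row lasts 1/8 s, in which the tool goes at most 62.5 mm and 10.7 degrees, less where a joint would pass 70% of its speed; a pose out of reach is approached as far as the arm can. A call with a number of a shift or a turn outside -1 to 1 is refused whole. A call with a gripper value outside its range is refused whole. OPENING is the opening, from 0 (shut) to 1 (fully open), set as the call begins (- or left out, the last holds). The fingers move at their own pace and stop on an object; FORCE is the grip in N (left out, the last holds). Time passes only in rows, so rows that do not move let the fingers close. It gives the time, the measured TCP pose, the force, the opening and the grip force at its end, in the units of the state.
- observe(): the state, without advancing time (a new reading comes with each control period).
- get_image(name): name is "scene" or "side" or "wrist"; returns a dict with "img" (400x640x3 uint8, blue, green, red), "range_z" (400x640 float32, m along the optical axis (not along the pixel's ray), 0 where there is no reading), "camera_matrix" (3x3 intrinsics, pixels), "eye" and "rotation" of the camera in the world. Camera axes: x right, y down, z forward; pixel columns grow to the right and rows downward; lengths in m; the calibration is good to about 2 mm. A picture is of the moment at which its call begins.
- close_job(): hands the job in; it is judged then, once.
Trained networks look in the newest picture that a camera, given by its name, has taken for a name from the list of things; names that differ only in an ending like _2 or _b are one class to them, and where a whole thing is asked for, a point or a joint stands for the part that bears it (a point fixed in the world has none). Each returns a list of dicts, best first, with "conf" (0 to 1); they miss things now and then, are a little off and sometimes report something else, mostly with a low value. They report only what shows in the picture. A call takes as long as a camera call. They do not tell look-alikes from the thing itself.
- regions_of(camera, query): "mask" (400x640 bool, what is visible of it).
- landmark_of(camera, query): "point" ([x, y, z] in m, in world coordinates, good to about 4 mm: a listed point, or the origin of a listed thing).
The state is a dict: "time_s": time; "q": joint angles; "qvel": joint speeds; "joint_efforts": joint torques, N m; "position": TCP position; "tool_rot": TCP orientation; "ft_force": force on the tool from outside, world axes, zero at the start; "wrist_torque": the same for the moment, N m; "grip_width": finger opening in m; "gripper_force": force on a finger pad.
Only numpy, scipy, OpenCV 4.12 (cv2) and the standard library are available. Lean on these libraries where they do the work, as an engineer would, in place of code of your own. Each camera call takes 0.05 s, during which the arm holds its last target. There are 200 camera calls.

### The job

Both sashes of the blow-off booth have been left half open. Pull the sash of the bay where the turned steel part stands all the way down, and push the sash of the other bay, where the empty tray lies, all the way up for loading. Leave the part and the tray where they are.

Things in the scene. Friction and masses are not known exactly. Their poses are not given: they have to be found in the camera images.
- handle_left (a point): Middle of the grip bar of the bow handle on top of the left (+y) bay's sash. Bar: black, round, 14 mm thick, 100 mm long, level, its axis 40 mm above the sash's top edge; pinch it from above across the bar. y along the bar, x away from the robot square to the sash, z up. Point 180 mm above the table with the sash fully down, 330 mm fully up; firm stops at both ends, straight vertical slide.
- handle_right (a point): The same on the right (-y) bay's sash, 220 mm from the left one along the bars' line. Each sash: clear pane in an aluminium frame, 196 mm wide, 12 mm thick, counterbalanced, moved either way by 3 to 6 N, stays where it is left. Guide posts 220 mm tall stand 110 mm to either side of each handle's middle. Same heights: 180 mm down, 330 mm up.
- part: Turned steel part, stepped and round: flange 66 mm in diameter, then 44 and 28 mm, 85 mm tall, upright on the floor of one bay (12 mm above the table), about 100 mm behind the middle of that bay's sash; the other handle is over 200 mm away. Origin: centre of its underside, z up. A darker one of the same shape stands outside the booth and is not meant.
- tray: empty aluminium tray, 100 x 130 x 30 mm with 3 mm walls, lying on the floor of the other bay, about 100 mm behind its sash. Origin: centre of its underside, z up, y along its longer side.
Not all that is in view belongs to the job. Leave any blue or orange look-alike of the part alone.

How it is judged (in metres and radians):
At the end, for the whole second after the job is handed in: The sash of the bay with the turned part is fully down (within 15 mm of its lower stop) and the sash of the bay with the tray is fully up (within 15 mm of its upper stop) (((horizontal distance between part and handle_left below 0.165 m and height (world z) of handle_left below 0.195 m and height (world z) of handle_right above 0.315 m) or (horizontal distance between part and handle_right below 0.165 m and height (world z) of handle_right below 0.195 m and height (world z) of handle_left above 0.315 m))); the robot touches nothing.
It fails at once if the turned part is shifted by more than 20 mm or tipped over (distance of part from where it was at the start of the episode above 0.02 m or angle between part's own z axis and vertical above 0.3 rad).
It fails at once if the tray is shifted by more than 20 mm (distance of tray from where it was at the start of the episode above 0.02 m).
It also fails if it takes over 45 s, if anything falls off the work surface, if the arm or the gripper's body presses on something with over 40 N, if the wrist force passes 120 N, or if a joint passes its speed limit or range.

## Working session

There is one attempt and no reset: what is moved stays moved. The work goes in short steps, Python scripts to look and compute and a shell command to move; the robot and the scene stay as the last step left them, time stands still between calls to the robot, and variables do not carry over. Pictures are saved under pics/ and viewed, at most 10 in all, crops included, and the job is handed in when it is done.

```bash
mkdir -p pics; python3 - <<'E'
from rig import *
import cv2,numpy as np
s=observe();print(s['time_s'],s['position'],np.round(s['tool_rot'],3))
ims=[]
for c in ['scene','side']:
    d=get_image(c);cv2.imwrite(f'pics/{c}1.png',d['img']);print(c,np.round(d['eye'],3))
    for n in ['handle_left','handle_right','part','tray']:
        for r in landmark_of(c,n)[:4]:
            p=np.array(r['point']);K=d['camera_matrix'];q=np.array(d['rotation']).T@(p-d['eye']);u=K@q/q[2]
            print(c,n,np.round(p,3),round(r['conf'],2),np.round(u[:2]))
E
```

```text
0.0 [ 0.13648434 -0.53249085  0.23072263] [[ 0.969  0.248 -0.   ]
 [ 0.248 -0.969  0.001]
 [ 0.    -0.001 -1.   ]]
scene [ 1.261 -0.073  0.685]
scene handle_left [0.525 0.18  0.236] 0.87 [380. 115.]
scene handle_right [ 0.521 -0.034  0.253] 0.94 [281. 114.]
scene part [ 0.608 -0.042  0.01 ] 0.81 [286. 225.]
scene part [ 0.658 -0.232  0.   ] 0.64 [202. 253.]
scene part [0.808 0.015 0.003] 0.58 [323. 296.]
scene tray [0.618 0.179 0.014] 0.59 [379. 218.]
side [ 0.525 -0.647  0.812]
side handle_left [0.523 0.184 0.233] 0.57 [246. 110.]
side handle_right [ 0.52  -0.043  0.254] 0.76 [252. 173.]
side part [ 0.61  -0.045  0.015] 0.88 [303. 248.]
side part [ 0.657 -0.231  0.   ] 0.61 [341. 324.]
side tray [0.619 0.176 0.009] 0.77 [293. 181.]
```

View pics/scene1.png

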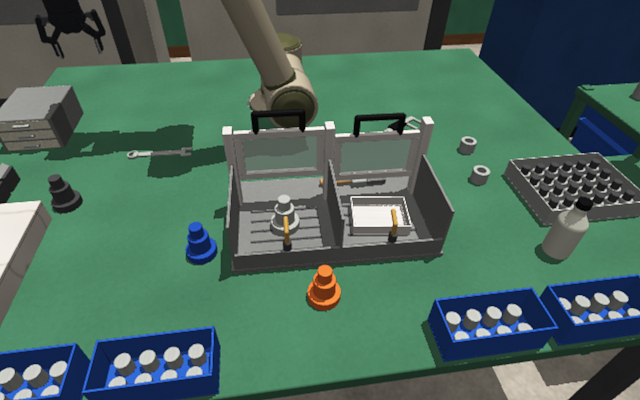

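View pics/side1.png

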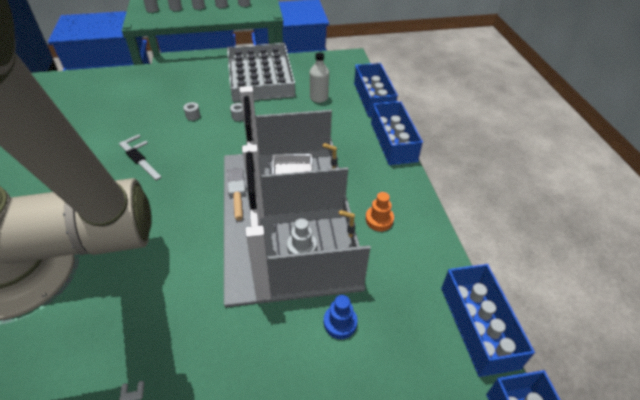

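The look-alikes of the part in the scene picture are:
- steel at (286,215)
- blue at (202,245)
- orange at (323,290)
- dark at (62,193)

Only the steel one at (286,215) stands inside the booth, in the right bay. The tray is in the left bay at (380,215). So the right sash goes down and the left sash goes up. I'll confirm this in a crop and measure the bars.

```bash
python3 - <<'E'
from rig import *
import cv2,numpy as np
for c in ['scene','side']:
    d=get_image(c);K=d['camera_matrix'];R=np.array(d['rotation'])
    if c=='scene': cv2.imwrite('pics/crop.png',cv2.resize(d['img'][100:280,215:465],None,fx=3,fy=3,interpolation=cv2.INTER_CUBIC)[:540,:750])
    v,u=np.mgrid[:400,:640];z=d['range_z']
    P=np.stack([(u-K[0,2])/K[0,0]*z,(v-K[1,2])/K[1,1]*z,z],-1)@R.T+d['eye']
    dark=(d['img'].max(2)<60)&(z>0)
    for n,y0 in [('L',.182),('R',-.039)]:
        m=dark&(abs(P[...,0]-.522)<.04)&(abs(P[...,1]-y0)<.07)&(P[...,2]>.2)
        Q=P[m]
        if len(Q)<20: print(c,n,len(Q));continue
        top=Q[:,2].max(); B=Q[Q[:,2]>np.percentile(Q[:,2],95)-.012]
        f=np.polyfit(B[:,1],B[:,0],1)
        print(c,n,len(Q),'ztop',np.round(np.percentile(Q[:,2],[50,90,95,99]),3),'y',np.round(np.percentile(B[:,1],[1,99]),3),'x',np.round(np.percentile(B[:,0],[5,50,95]),3),'slope',f[0].round(3))
E
```

```text
scene L 422 ztop [0.234 0.24  0.24  0.241] y [0.125 0.231] x [0.526 0.53  0.534] slope 0.037
scene R 562 ztop [0.254 0.261 0.261 0.262] y [-0.095  0.016] x [0.518 0.523 0.527] slope 0.024
side L 223 ztop [0.238 0.24  0.24  0.241] y [0.124 0.225] x [0.518 0.524 0.529] slope 0.029
side R 353 ztop [0.259 0.261 0.261 0.262] y [-0.095  0.006] x [0.511 0.517 0.522] slope 0.032
```

View pics/crop.png

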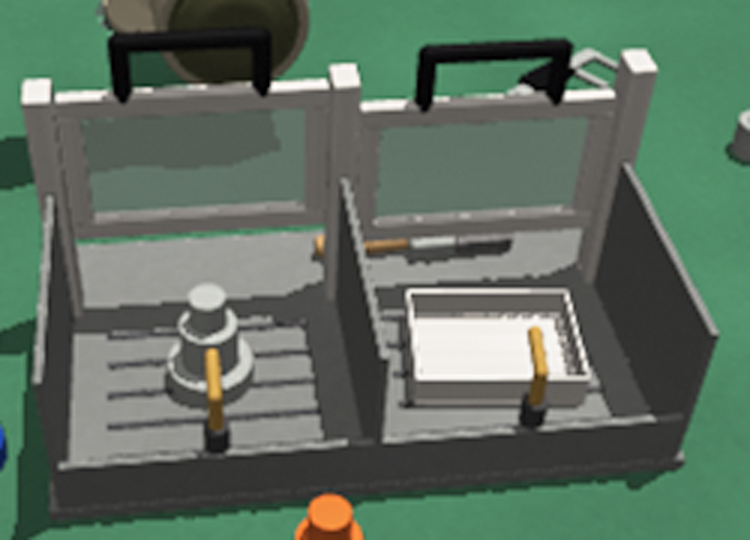

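The crop shows the steel part in the right bay, at crop (207,345), which is (284,215) in the full picture. The tray is in the left bay at crop (497,345), full picture (381,215). The bar axes are R at about (0.520, -0.041, 0.254) and L at about (0.527, 0.177, 0.233), with tool x at 88.2° along them. I'll lift and turn first.

```bash
python3 -m pendant '[[[0,0,-0.4],[0,0,-1]],[[0,0,-0.4],[0,0,-1]],[[0,0,-0.4],[0,0,-1]],[[0,0,-0.4],[0,0,-1]],[[0,0,-0.4],[0,0,-1]],[[0,0,-0.4],[0,0,-1]],[[0,0,-0.4],[0,0,-1]],[[0,0,-0.4],[0,0,-1]]]' 1 60
python3 -m pendant '[[[0,0,0],[0,0,-1]],[[0,0,0],[0,0,-1]],[[0,0,0],[0,0,-1]],[[0,0,0],[0,0,-1]],[[0,0,0],[0,0,-1]],[[0,0,0],[0,0,-1]],[[0,0,0],[0,0,-0.76]],[[0,0,0],[0,0,0]]]'
cat > h.py <<'E'
from rig import *
import numpy as np
def go(t):
    s=observe();R=np.array(s['tool_rot'])
    print(s['time_s'],np.round(s['position'],4),'xang',np.degrees(np.arctan2(R[1,0],R[0,0])).round(2),'tilt',np.round(R[:,2],4),'units',np.round(R.T@(np.array(t)-s['position'])/.04,3),'F',np.round(s['ft_force'],1),'w',s['grip_width'],np.round(s['q'],0))
E
python3 -c "
from h import *
go([.52,-.041,.359])"
```

```text
time_s: 1.6
position: [0.1365, -0.5327, 0.3598]
tool_rot: [[0.58, 0.814, -0.0], [0.814, -0.58, 0.0], [0.0, -0.0, -1.0]]
ft_force: [-0.3, 0.7, 0.1]
grip_width: 0.0853
gripper_force: 0.0
time_s: 2.6
position: [0.1365, -0.5328, 0.3593]
tool_rot: [[0.033, 0.999, -0.0], [0.999, -0.033, 0.0], [0.0, -0.0, -1.0]]
ft_force: [0.4, 0.4, -0.1]
grip_width: 0.0852
gripper_force: 0.0
2.6 [ 0.1365 -0.5328  0.3593] xang 88.13 tilt [-0.  0. -1.] units [1.260e+01 9.182e+00 8.000e-03] F [ 0.4  0.4 -0.1] w 0.08518105698208499 [-88.  19.  58.  -0. 103. -86.]
```

```bash
python3 -m pendant '[[[0.78,0.57,0],[0,0,0]],[[0.78,0.57,0],[0,0,0]],[[0.78,0.57,0],[0,0,0]],[[0.78,0.57,0],[0,0,0]],[[0.78,0.57,0],[0,0,0]],[[0.78,0.57,0],[0,0,0]],[[0.78,0.57,0],[0,0,0]],[[0.78,0.57,0],[0,0,0]]]' 
python3 -m pendant '[[[0.78,0.57,0],[0,0,0]],[[0.78,0.57,0],[0,0,0]],[[0.78,0.57,0],[0,0,0]],[[0.78,0.57,0],[0,0,0]],[[0.78,0.57,0],[0,0,0]],[[0.78,0.57,0],[0,0,0]],[[0.78,0.57,0],[0,0,0]],[[0.78,0.57,0],[0,0,0]]]'
python3 -m pendant '[[[0.12,0.06,0],[0,0,0]],[[0,0,0],[0,0,0]],[[0,0,0],[0,0,0]]]'
python3 - <<'E'
from h import *
import cv2
go([.52,-.041,.235])
d=get_image('wrist');cv2.imwrite('pics/w1.png',d['img'])
for n in ['handle_right','handle_left']: print(n,[(np.round(r['point'],4),round(r['conf'],2)) for r in landmark_of('wrist',n)[:2]])
K=d['camera_matrix'];R=np.array(d['rotation']);v,u=np.mgrid[:400,:640];z=d['range_z']
P=np.stack([(u-K[0,2])/K[0,0]*z,(v-K[1,2])/K[1,1]*z,z],-1)@R.T+d['eye']
for y0 in (-.041,.177):
    m=(z>0)&(abs(P[...,0]-.523)<.03)&(abs(P[...,1]-y0)<.065)&(abs(P[...,2]-.25)<.03)&(d['img'].max(2)<80)
    B=P[m]
    if len(B)<20: continue
    B=B[B[:,2]>np.percentile(B[:,2],95)-.008]; f=np.polyfit(B[:,1],B[:,0],1)
    print(len(B),np.percentile(B[:,2],95),np.percentile(B[:,1],[1,99]),np.percentile(B[:,0],[2,50,98]),f)
E
```

```text
time_s: 3.6
position: [0.3274, -0.288, 0.3594]
tool_rot: [[0.034, 0.999, 0.0], [0.999, -0.034, -0.0], [-0.0, 0.0, -1.0]]
ft_force: [-0.6, 0.4, 0.3]
grip_width: 0.0856
gripper_force: 0.0
time_s: 4.6
position: [0.5177, -0.0443, 0.3594]
tool_rot: [[0.034, 0.999, 0.0], [0.999, -0.034, -0.0], [-0.0, 0.0, -1.0]]
ft_force: [0.3, -1.2, 0.0]
grip_width: 0.0853
gripper_force: 0.0
time_s: 4.97
position: [0.5192, -0.0416, 0.3595]
tool_rot: [[0.033, 0.999, 0.0], [0.999, -0.033, -0.0], [-0.0, 0.0, -1.0]]
ft_force: [1.0, 0.1, -0.3]
grip_width: 0.0855
gripper_force: 0.0
4.975 [ 0.5192 -0.0416  0.3595] xang 88.08 tilt [ 2.e-04 -2.e-04 -1.e+00] units [0.015 0.02  3.113] F [ 1.   0.1 -0.3] w 0.08550623795422535 [-18.  15.  63.  -0. 102. -16.]
handle_right []
handle_left []
1777 0.26039426194334087 [-0.09215297  0.01503272] [0.51011852 0.51729993 0.52395987] [0.0338571  0.51846916]
```

View pics/w1.png

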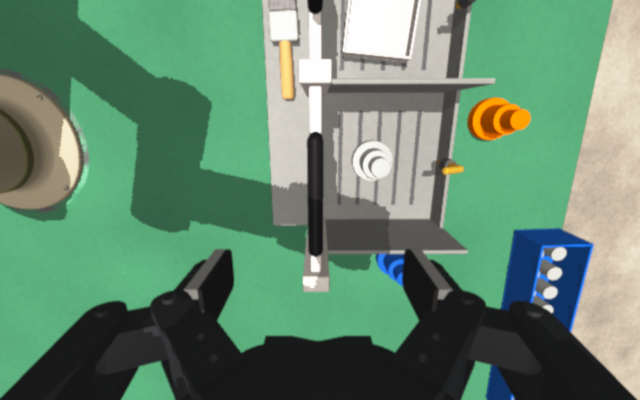

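The wrist picture shows the right bar centred at (316,195), between the fingers at about (230,270) and (405,270). It is at x≈0.517, and the part stands at (373,160). I'll descend and pinch.

```bash
python3 -m pendant '[[[0,-0.05,0.6],[0,0,0]],[[0,0,0.7],[0,0,0]],[[0,0,0.7],[0,0,0]],[[0,0,0.6],[0,0,0]],[[0,0,0.5],[0,0,0]],[[0,0,0],[0,0,0]]]' 
python3 -m pendant '[[[0,0,0],[0,0,0]],[[0,0,0],[0,0,0]],[[0,0,0],[0,0,0]],[[0,0,0],[0,0,0]],[[0,0,0],[0,0,0]],[[0,0,0],[0,0,0]],[[0,0,0],[0,0,0]],[[0,0,0],[0,0,0]]]' 0 50
```

```text
time_s: 5.88
position: [0.517, -0.0409, 0.2345]
tool_rot: [[0.033, 0.999, -0.002], [0.999, -0.033, 0.001], [0.001, -0.002, -1.0]]
ft_force: [-0.5, 0.3, -0.5]
grip_width: 0.0855
gripper_force: 0.0
time_s: 6.88
position: [0.5168, -0.0407, 0.2354]
tool_rot: [[0.032, 0.999, -0.002], [0.999, -0.032, -0.0], [-0.0, -0.002, -1.0]]
ft_force: [-5.5, -0.3, 2.7]
grip_width: 0.0125
gripper_force: 48.6
```

```bash
python3 -m pendant '[[[0,0,0.2],[0,0,0]],[[0,0,0.3],[0,0,0]],[[0,0,0.3],[0,0,0]],[[0,0,0.3],[0,0,0]],[[0,0,0.3],[0,0,0]],[[0,0,0.25],[0,0,0]],[[0,0,0.15],[0,0,0]],[[0,0,0],[0,0,0]]]'
```

```text
time_s: 7.88
position: [0.5168, -0.0407, 0.1626]
tool_rot: [[0.032, 0.999, -0.003], [0.999, -0.032, 0.0], [0.0, -0.003, -1.0]]
ft_force: [-3.8, -1.9, -4.2]
grip_width: 0.0121
gripper_force: 48.6
```

```bash
python3 -m pendant '[[[0,0,0.05],[0,0,0]],[[0,0,0],[0,0,0]]]'
python3 -m pendant '[[[0,0,0],[0,0,0]],[[0,0,0],[0,0,0]],[[0,0,0],[0,0,0]],[[0,0,0],[0,0,0]],[[0,0,0],[0,0,0]],[[0,0,0],[0,0,0]]]' 1
python3 -m pendant '[[[0,0,-0.4],[0,0,0]],[[0,0,-0.7],[0,0,0]],[[0,0,-0.7],[0,0,0]],[[0,0,-0.8],[0,0,0]],[[0,0,-0.8],[0,0,0]],[[0,0,-0.8],[0,0,0]],[[0,0,-0.8],[0,0,0]],[[0,0,0],[0,0,0]]]'
cat > bars.py <<'E'
from h import *
for c in ['scene','side','wrist']:
    d=get_image(c)
    K=d['camera_matrix'];R=np.array(d['rotation']);v,u=np.mgrid[:400,:640];z=d['range_z']
    P=np.stack([(u-K[0,2])/K[0,0]*z,(v-K[1,2])/K[1,1]*z,z],-1)@R.T+d['eye']
    for n in ['handle_left','handle_right']:
        print(c,n,[(np.round(r['point'],3),round(r['conf'],2)) for r in landmark_of(c,n)[:2]])
        y0=.178 if 'left' in n else -.041
        for lo,hi in ((.17,.2),(.215,.26),(.32,.345)):
            m=(z>0)&(abs(P[...,0]-.522)<.025)&(abs(P[...,1]-y0)<.06)&(P[...,2]>lo)&(P[...,2]<hi)&(d['img'].max(2)<80)
            B=P[m]
            if len(B)>40: print('   ',len(B),'ztop',np.percentile(B[:,2],97).round(4),'xyz',np.percentile(B,50,axis=0).round(4),np.percentile(B[:,1],[1,99]).round(3))
E
python3 -c "
from bars import *
go([.524,.178,.36])
for n in ['part','tray']: print(n,[np.round(r['point'],3) for r in landmark_of('side',n)[:2]])"
```

```text
time_s: 8.12
position: [0.5168, -0.0407, 0.1618]
tool_rot: [[0.032, 0.999, -0.002], [0.999, -0.032, -0.0], [-0.0, -0.002, -1.0]]
ft_force: [-7.9, -0.6, 4.6]
grip_width: 0.0125
gripper_force: 49.6
time_s: 8.88
position: [0.5176, -0.0407, 0.1613]
tool_rot: [[0.032, 0.999, 0.0], [0.999, -0.032, 0.0], [0.0, 0.0, -1.0]]
ft_force: [0.2, 0.2, 0.1]
grip_width: 0.0853
gripper_force: 0.0
time_s: 9.88
position: [0.5181, -0.0408, 0.3634]
tool_rot: [[0.032, 0.999, 0.004], [0.999, -0.032, -0.001], [-0.001, 0.005, -1.0]]
ft_force: [-0.4, -0.1, 0.5]
grip_width: 0.0857
gripper_force: 0.0
scene handle_left [(array([0.523, 0.179, 0.235]), 0.76)]
    47 ztop 0.1992 xyz [0.5299 0.2223 0.1949] [0.123 0.233]
    367 ztop 0.2407 xyz [0.5299 0.1758 0.2351] [0.124 0.234]
scene handle_right [(array([ 0.521, -0.038,  0.182]), 0.84)]
    354 ztop 0.1885 xyz [ 0.5226 -0.0397  0.1837] [-0.094  0.015]
side handle_left [(array([0.522, 0.179, 0.237]), 0.58)]
    225 ztop 0.2408 xyz [0.5233 0.159  0.238 ] [0.123 0.227]
side handle_right [(array([ 0.521, -0.04 ,  0.182]), 0.62)]
    301 ztop 0.1881 xyz [ 0.517  -0.0506  0.1855] [-0.096  0.011]
wrist handle_left [(array([ 0.609, -0.041,  0.014]), 0.49)]
    69 ztop 0.2281 xyz [0.5221 0.1232 0.2213] [0.122 0.126]
wrist handle_right [(array([ 0.518, -0.04 ,  0.179]), 0.57)]
    1111 ztop 0.1867 xyz [ 0.5173 -0.0366  0.1848] [-0.092  0.015]
10.325 [ 0.5176 -0.0407  0.3609] xang 88.17 tilt [-7.e-04  3.e-04 -1.e+00] units [ 5.469 -0.014  0.025] F [-0.4 -0.4  1. ] w 0.08566079839425675 [-18.  15.  63.   0. 102. -16.]
part [array([ 0.657, -0.23 , -0.001]), array([ 0.8  ,  0.018, -0.003])]
tray [array([0.618, 0.179, 0.011])]
```

The right bar top is at 0.188, so its axis is at about 0.181, fully down. Next is the left handle.

```bash
python3 -m pendant '[[[0.68,0,0],[0,0,0]],[[0.68,0,0],[0,0,0]],[[0.68,0,0],[0,0,0]],[[0.68,0,0],[0,0,0]],[[0.68,0,0],[0,0,0]],[[0.68,0,0],[0,0,0]],[[0.68,0,0],[0,0,0]],[[0.68,0,0],[0,0,0]]]'
python3 -m pendant '[[[0,0,0],[0,0,0]],[[0,0,0],[0,0,0]]]'
python3 -c "
from bars import *
go([.524,.178,.214])"
```

```text
time_s: 11.42
position: [0.5245, 0.1777, 0.3612]
tool_rot: [[0.032, 0.999, -0.0], [0.999, -0.032, -0.0], [-0.0, -0.0, -1.0]]
ft_force: [-0.2, -0.9, -0.4]
grip_width: 0.0857
gripper_force: 0.0
time_s: 11.68
position: [0.5246, 0.1763, 0.3612]
tool_rot: [[0.032, 0.999, -0.0], [0.999, -0.032, -0.0], [-0.0, -0.0, -1.0]]
ft_force: [-0.2, -0.2, 0.2]
grip_width: 0.0849
gripper_force: 0.0
scene handle_left [(array([0.525, 0.179, 0.239]), 0.66)]
    46 ztop 0.1989 xyz [0.5295 0.1779 0.194 ] [0.124 0.233]
    356 ztop 0.2408 xyz [0.5297 0.1782 0.2351] [0.124 0.234]
scene handle_right [(array([ 0.521, -0.036,  0.18 ]), 0.86)]
    356 ztop 0.1886 xyz [ 0.5227 -0.0398  0.1838] [-0.094  0.016]
side handle_left [(array([0.523, 0.18 , 0.234]), 0.6)]
    234 ztop 0.2411 xyz [0.5235 0.1586 0.2376] [0.123 0.228]
side handle_right [(array([ 0.518, -0.04 ,  0.183]), 0.89)]
    320 ztop 0.1883 xyz [ 0.5169 -0.0512  0.1855] [-0.095  0.009]
wrist handle_left [(array([0.523, 0.18 , 0.227]), 0.82)]
    1521 ztop 0.2395 xyz [0.5241 0.1846 0.2378] [0.128 0.234]
wrist handle_right [(array([ 0.517, -0.041,  0.179]), 0.6)]
    424 ztop 0.1865 xyz [ 0.5185 -0.0064  0.1844] [-0.041  0.017]
12.125 [0.5246 0.1766 0.3614] xang 88.15 tilt [ 0.  0. -1.] units [ 0.034 -0.016  3.684] F [-0.6  0.1 -0. ] w 0.08523724278479881 [  6.  19.  57.   0. 103.   8.]
```

Aligned. I'll descend 3.68 units, pinch, then raise about 96 mm (2.4 units).

```bash
python3 -m pendant '[[[0.03,-0.01,0.5],[0,0,0]],[[0,0,0.7],[0,0,0]],[[0,0,0.7],[0,0,0]],[[0,0,0.7],[0,0,0]],[[0,0,0.6],[0,0,0]],[[0,0,0.48],[0,0,0]],[[0,0,0],[0,0,0]]]' 
python3 -m pendant '[[[0,0,0],[0,0,0]],[[0,0,0],[0,0,0]],[[0,0,0],[0,0,0]],[[0,0,0],[0,0,0]],[[0,0,0],[0,0,0]],[[0,0,0],[0,0,0]],[[0,0,0],[0,0,0]],[[0,0,0],[0,0,0]]]' 0 50
python3 -m pendant '[[[0,0,-0.2],[0,0,0]],[[0,0,-0.3],[0,0,0]],[[0,0,-0.4],[0,0,0]],[[0,0,-0.4],[0,0,0]],[[0,0,-0.4],[0,0,0]],[[0,0,-0.4],[0,0,0]],[[0,0,-0.2],[0,0,0]],[[0,0,0],[0,0,0]]]'
```

```text
time_s: 13.0
position: [0.5237, 0.1779, 0.2131]
tool_rot: [[0.032, 0.999, -0.003], [0.999, -0.032, -0.0], [-0.0, -0.003, -1.0]]
ft_force: [0.2, 0.2, 0.2]
grip_width: 0.0855
gripper_force: 0.0
time_s: 14.0
position: [0.5237, 0.178, 0.2143]
tool_rot: [[0.032, 0.999, -0.001], [0.999, -0.032, -0.0], [-0.0, -0.001, -1.0]]
ft_force: [-6.4, 0.2, 3.2]
grip_width: 0.012
gripper_force: 48.7
time_s: 15.0
position: [0.5237, 0.178, 0.308]
tool_rot: [[0.032, 0.999, 0.001], [0.999, -0.032, 0.0], [0.0, 0.001, -1.0]]
ft_force: [-7.0, -0.2, 2.8]
grip_width: 0.0122
gripper_force: 49.8
```

```bash
python3 -m pendant '[[[0,0,-0.05],[0,0,0]],[[0,0,0],[0,0,0]]]'
python3 -m pendant '[[[0,0,0],[0,0,0]],[[0,0,0],[0,0,0]],[[0,0,0],[0,0,0]],[[0,0,0],[0,0,0]],[[0,0,0],[0,0,0]],[[0,0,0],[0,0,0]]]' 1
python3 -m pendant '[[[0,0,-0.3],[0,0,0]],[[0,0,-0.6],[0,0,0]],[[0,0,-0.6],[0,0,0]],[[0,0,-0.6],[0,0,0]],[[0,0,-0.4],[0,0,0]],[[0,0,0],[0,0,0]],[[0,0,0],[0,0,0]]]'
python3 -c "
from bars import *
go([.524,.178,.36])
import cv2
cv2.imwrite('pics/end.png',get_image('scene')['img'])
for n in ['part','tray']: print(n,[np.round(r['point'],3) for r in landmark_of('scene',n)[:3]])"
```

```text
time_s: 15.25
position: [0.5237, 0.178, 0.309]
tool_rot: [[0.032, 0.999, -0.001], [0.999, -0.032, -0.0], [-0.0, -0.001, -1.0]]
ft_force: [-4.3, -0.1, -2.7]
grip_width: 0.0125
gripper_force: 49.1
time_s: 16.0
position: [0.5242, 0.178, 0.3081]
tool_rot: [[0.032, 0.999, 0.0], [0.999, -0.032, 0.0], [0.0, 0.0, -1.0]]
ft_force: [-0.2, -0.9, -0.0]
grip_width: 0.0852
gripper_force: 0.0
time_s: 16.88
position: [0.5241, 0.178, 0.4077]
tool_rot: [[0.032, 0.999, -0.001], [0.999, -0.032, -0.0], [-0.0, -0.001, -1.0]]
ft_force: [-0.2, 1.0, -0.1]
grip_width: 0.0852
gripper_force: 0.0
scene handle_left [(array([0.525, 0.181, 0.329]), 0.57)]
    376 ztop 0.3349 xyz [0.5301 0.1769 0.3302] [0.124 0.232]
scene handle_right [(array([ 0.52 , -0.039,  0.181]), 0.7)]
    355 ztop 0.1883 xyz [ 0.5227 -0.0398  0.1841] [-0.094  0.016]
side handle_left [(array([0.523, 0.178, 0.328]), 0.89)]
    205 ztop 0.3349 xyz [0.523  0.1639 0.3328] [0.124 0.231]
side handle_right [(array([ 0.516, -0.037,  0.185]), 0.61)]
    318 ztop 0.1881 xyz [ 0.5168 -0.0519  0.1854] [-0.095  0.011]
wrist handle_left [(array([0.524, 0.178, 0.322]), 0.94)]
    2165 ztop 0.334 xyz [0.5241 0.1858 0.3322] [0.129 0.235]
wrist handle_right [(array([ 0.519, -0.038,  0.177]), 0.78)]
    454 ztop 0.1867 xyz [ 0.5174 -0.0291  0.1847] [-0.08   0.014]
17.325 [0.5242 0.178  0.408 ] xang 88.17 tilt [-2.e-04  0.e+00 -1.e+00] units [-0.    -0.004  1.2  ] F [ 0.2 -0.   0.5] w 0.08548196434861743 [  7.  19.  50.   0. 111.   8.]
part [array([ 0.606, -0.045,  0.01 ]), array([0.806, 0.018, 0.003]), array([ 0.658, -0.232, -0.003])]
tray [array([0.622, 0.179, 0.01 ])]
```

View pics/end.png

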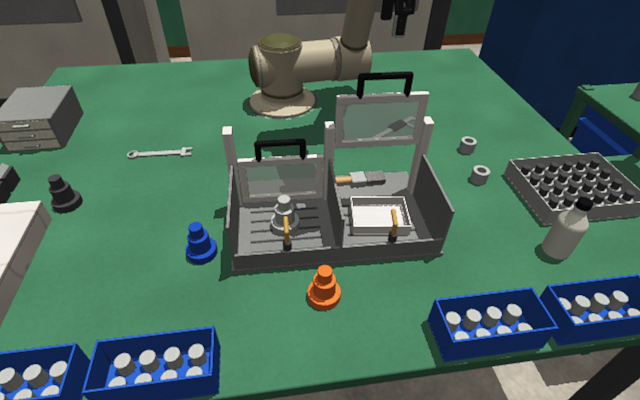

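The picture shows the right sash down, with its handle at (280,150), and the left sash up, with its handle at (385,82). The part at (285,215) and the tray at (380,215) haven't moved. The bar axes are at about 0.181 and 0.328, and the gripper is clear.

```bash
python3 -c "
from rig import *
print(close_job())"
```

```text
the job is handed in; nothing more can be done
None
```

The job is handed in: the right bay's sash (with the steel part) is fully down at about 0.181 m, the left bay's sash (with the tray) is fully up at about 0.328 m, the part and tray stayed in place, and the arm was clear of everything.

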